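Line up the sampler carriage and lock it with its bayonet plug

ROBOT

A 7-joint arm with a two-finger parallel gripper is mounted at the origin on the work surface. World frame = base frame: x ahead of the robot, y to its left, z up, the work surface at z = 0. Lengths are in m, angles in rad, forces in N, time in s.
With the tool pointing down it reaches from about 0.4 to 0.925 m from the base axis. Payload 5.6 kg.
Tool frame: the origin (TCP) lies at the very end of the fingers, on their centre line; the grasp point (between the pads) lies 19 mm behind it; z points along the fingers, x is the direction in which the jaws open and shut, and the axes are right-handed (so a half turn about z gives the same grasp; the last joint's range is limited). The gripper opens to 85 mm and grips with 20 to 120 N. Pads are 22 mm wide; open, the fingers measure 114 mm over their backs; the gripper's body (76 mm by 85 mm) begins 54 mm behind the grasp point. The pads swing forward as they close: fully open they stand 13 mm farther back than shut.
Start: joints at [-1.189, 0.468, -0.012, 1.603, 0.006, 1.071, -0.056], TCP at [0.268, 0.592, 0.231] pointing down, gripper open.
Joint ranges: [-2.53, 2.53], [-0.31, 2.02], [-1.57, 1.55], [0.28, 2.44], [-1.29, 4.43], [0.15, 1.84], [-2.92, 2.92]. Speed limits (rad/s): [2.57, 2.57, 3.14, 3.14, 3.14, 3.14, 3.14].

INTERFACE

Orientations are given as [roll, pitch, yaw] about the fixed x, y, z axes, in that order (R = Rz(yaw) Ry(pitch) Rx(roll)).
In Python, from rig import bot, viewer, workorder, search_frame gives the robot as it stands. The module is installed in compiled form; this text tells all that it offers.
- The arm moves only by the tool play_rows, never from a script. Its argument "rows" is a list of rows, each a list of 3 entries, a list of its own where there are three numbers: the shift along the tool's x, y, z as a fraction of full scale, then the turn about the tool's z as a fraction of full scale, then the gripper command: -1 is fully open, 1 is shut, values between are in proportion. A call has 1 to 8 rows; each row is the pose to reach, as a shift and turn from the pose commanded when the call began, along the tool's axes at that moment; what a row does not reach only later rows make up. Full scale, the value 1, is 0.1 m for a shift and 90 degrees for a turn. A row lasts 1/12 s, in which the tool goes at most 41.7 mm and 7.16 degrees, less where a joint would pass 70% of its speed; a pose out of reach is approached as far as the arm can. A call with a number of a shift or a turn outside -1 to 1 is refused whole. A call with a gripper value outside its range is refused whole. The fingers move at their own pace and stop on an object; "newtons" is the grip in N (left out, the last holds). Time passes only in rows, so rows that repeat a pose let the fingers close. It gives the time, the measured TCP pose, the force and the opening at its end, in the units of the state.
- bot.state(): the state, without advancing time (a new reading comes with each control period).
- viewer.get_image(name): name is "side" or "top" or "wrist"; returns (picture, depth): 480x640x3 uint8, red, green, blue; 480x640 float32, m along the optical axis (not along the pixel's ray), 0 where there is no reading.
- viewer.get_calibration(name): a dict with "vfov" (degrees; the focal length in pixels is half the picture's height over the tangent of half this angle, whatever the lens; pixels are square), "cx", "cy" (the principal point, pixels), "k1" (the pictures are not rectified: a ray, as slopes to the right and down, at radius r is drawn at 1 + k1 r^2 times it, then the intrinsics apply), "world_from_camera" (4x4, takes a point from camera to world coordinates); the wrist camera has in their place "hand_eye" (4x4, takes a point from camera to tool coordinates, whose origin is the TCP and whose axes are the tool frame's). Camera axes: x right, y up, looking along -z (the intrinsics and any distortion apply to the point x, -y, -z); pixel columns grow to the right and rows downward; lengths in m; the calibration is good to about 2 mm. A picture is of the moment at which its call begins: read the wrist's pose just before it. get_calibration takes no time and is no camera call.
- workorder.finish_job(): hands the job in, once; it reports no verdict.
Trained networks look in the newest picture that a camera, given by its name, has taken for a name from the list of things; names that differ only in an ending like _2 or _b are one class to them, and where a whole thing is asked for, a point or a joint stands for the part that bears it (a point fixed in the world has none). Each returns a list of dicts, best first, with "p" (0 to 1); they miss things now and then, are a little off and sometimes report something else, mostly with a low value. They report only what shows in the picture. A call takes as long as a camera call. They do not tell look-alikes from the thing itself.
- search_frame(camera, thing): "position" ([column, row] in pixels, amid what is visible of it).
The state is a dict: "time": time; "q": joint angles; "qvel": joint speeds; "effort": joint torques, N m; "position": TCP position; "tool_rot": TCP orientation; "force": force on the tool from outside, world axes, zero at the start; "torque": the same for the moment, N m; "opening": finger opening in m.
Only numpy, scipy, OpenCV 4.12 (cv2) and the standard library are available. Lean on these libraries where they do the work, as an engineer would, in place of code of your own. Each camera call takes 0.05 s, during which the arm holds its last target.

TASK

Slide the white sampler carriage by its blue post until its red dot sits under the tip of the fixed sampling needle. Then take the orange-handled plug from its grey ring, push it into the carriage's bayonet socket with its lugs in the two slots, turn it a quarter turn clockwise (seen from above) against the spring, and finish while still gripping it and holding it pressed fully home, its black flange flush on the socket collar. Leave the tube rack, the amber bottle and the white jar where they stand.

Things in the scene. Friction and masses are not known exactly. Their poses are not given: they have to be found in the camera images.
- mark (a point): Centre of the red dot (12 mm across, on a dark 40 mm patch) on the flat top of the white carriage (100 x 270 mm, top 40 mm above the table). Axes are the carriage's: x across it, y along its slide and its long side, z up.
- needle_tip (a point): Lower end of the fixed steel sampling needle, 50 mm above the table, 10 mm above the carriage top, on the line along which the dot slides. Its white bracket arm (14 mm wide, 88 to 100 mm high) runs from the needle to a 100 mm high post 88 mm away in the carriage's -x.
- handle (a point): Centre of the blue square post by which the carriage is slid: 18 x 18 mm, 40 mm tall, standing on the carriage top, sides along the carriage axes; 95 mm from the dot in +y. This point is half-way up, 60 mm above the table.
- socket (a point): Centre of the bayonet socket's mouth, at the top of its aluminium collar (52 mm square, 46 mm above the table), 95 mm from the dot in -y; axes as the carriage's. Round hole 27 mm across with two slots 13 mm wide running out along +y and -y. The collar plate is 6 mm thick, hollow below. A stop ends the clockwise turn just past 90 degrees; counter-clockwise it soon jams.
- plug_grip (a point): Centre of the orange grip bar of the loose plug (about 120 g). Bar 16 mm in plug x, 40 mm in plug y, 40 mm tall; z up. The black flange (48 mm across, 5 mm thick) fills 20 to 25 mm below this point. Half a turn gives the same plug. Fully home, this point is 25 mm above socket. At the start the plug stands in the ring, flange on its rim, this point 55 mm above the table.
- stand: Fixed grey parking ring for the plug: 60 mm outside, 40 mm inside, 30 mm tall; origin at the centre of its underside. It stands on one side of the bed, the tube rack on the other.
- tube_rack: Bystander: loose blue rack of capped tubes, 60 x 120 mm, 78 mm tall; origin at the centre of its underside.
- reagent: Bystander: loose amber bottle, 60 mm across, 130 mm tall; origin at the centre of its underside.
- jar: Bystander: loose white jar with blue cap, 64 mm across, 80 mm tall; origin at the centre of its underside.
- plunger (a joint): Brass spring plunger in the socket, metres pressed down (0 = out). The plug's foot meets it when the flange is 14 mm above the collar (3 N); at flush it reads 0.014 and pushes up 10 N. The lugs are clear under the plate, free to turn, once the flange is less than 5 mm above the collar. Let go after turning, the plug rises 5 mm and is no longer home.
- plug_lugs (a point): Middle of the plug's two lugs, on its axis, 38.5 mm below plug_grip. Lugs point along plug +y and -y (under the bar's long direction): 36 mm over both, 8 mm wide, 5 mm high, tops 11 mm below the flange's underside. Barrel 24 mm across, reaching 24 mm below the flange, foot chamfered.
- carriage (a joint): Slide of the carriage along the bed, m, growing towards the carriage's +y; 0 = middle of the bed, ends at -0.095 and 0.09. About 6 N of friction; it stays where it is left. At the start the dot lies on the +y side of the needle.
Things that resemble listed ones, but are neither listed nor needed, are in the scene too. What is meant by the part that bears plug_grip is not green or turquoise, and is the larger of those in its own colour.

How it is judged:
By the outcome, as a careful person would: the job done as asked, in the order asked, and still so for the second after the job is handed in, while the arm keeps its last pose, push and grip.
It also fails if it takes over 67 s, if anything falls off the work surface, if the arm or the gripper's body presses on something with over 40 N, if the wrist force passes 120 N, or if a joint passes its speed limit or range.

## Working session

There is one attempt and no reset: what is moved stays moved. The work goes in short steps, Python scripts to look and compute and a tool call to move; the robot and the scene stay as the last step left them, time stands still between calls to the robot, and variables do not carry over. Pictures are saved under pics/ and viewed, and the job is handed in when it is done.

Besides the shell and the picture viewer there is one more tool, called after "Emit:" as a command line: name --argument value ..., lists and objects as JSON in quotes. play_rows: Moves the arm, as the interface text tells. Its arguments: {"type":"object","properties":{"rows":{"type":"array","items":{"type":"array"}},"newtons":{"type":"number"}},"required":["rows"]}

```bash
mkdir -p pics
cat > h.py <<'E'
import numpy as np,cv2
from rig import bot,viewer,workorder,search_frame
from scipy.spatial.transform import Rotation as R
def cal(n):
    c=viewer.get_calibration(n); f=240/np.tan(np.radians(c['vfov'])/2); return c,f
def T_of(n,c,st=None):
    if 'world_from_camera' in c: return np.array(c['world_from_camera'])
    T=np.eye(4); T[:3,:3]=R.from_euler('xyz',st['tool_rot']).as_matrix() if np.size(st['tool_rot'])==3 else np.array(st['tool_rot']); T[:3,3]=st['position']
    return T@np.array(c['hand_eye'])
def ray(n,px,st=None):
    c,f=cal(n); K=np.array([[f,0,c['cx']],[0,f,c['cy']],[0,0,1]]); 
    d=(np.array(px,float)-[c['cx'],c['cy']])/f; u=d.copy()
    for _ in range(50): u=d/(1+c['k1']*(u@u))
    T=T_of(n,c,st); return T[:3,3],T[:3,:3]@np.array([u[0],-u[1],-1])
def atz(n,px,z,st=None):
    o,d=ray(n,px,st); return o+d*(z-o[2])/d[2]
def atdepth(n,px,dep,st=None):
    o,d=ray(n,px,st); return o+d*dep
def proj(n,P,st=None):
    c,f=cal(n); T=np.linalg.inv(T_of(n,c,st)); p=T[:3,:3]@np.array(P)+T[:3,3]
    u=np.array([p[0],-p[1]])/-p[2]; u=u*(1+c['k1']*(u@u)); return u*f+[c['cx'],c['cy']]
def shot(n,name):
    st=bot.state(); im,d=viewer.get_image(n); cv2.imwrite('pics/'+name+'.png',im[:,:,::-1]); np.save('pics/'+name+'.npy',d); return st,im,d
E
python3 - <<'E'
from h import *
print(bot.state())
for n in ['side','top','wrist']:
    print(n,viewer.get_calibration(n))
    st,im,d=shot(n,n+'0')
    for t in ['mark','needle_tip','handle','socket','plug_grip','stand','tube_rack','reagent','jar'] if n=='top' else []:
        r=search_frame(n,t); print(t,[(np.round(x['position'],1).tolist(),round(x['p'],2)) for x in r[:4]])
print(bot.state()['time'])
E
```

```text
{'time': 0.0, 'q': array([-1.188995  ,  0.46840186, -0.01163553,  1.60362814,  0.00598758,
        1.07135859, -0.05629338]), 'qvel': array([ 0.00202072, -0.00044079, -0.00022304, -0.00067122, -0.00049788,
       -0.00078656, -0.00136433]), 'effort': array([-3.80971114e-04, -5.32401574e+01,  2.11844116e-02, -2.51297683e+01,
        1.13657376e-02,  8.16946646e-03,  1.71865061e-06]), 'position': array([0.26770484, 0.59170896, 0.23032043]), 'tool_rot': array([3.14149531e+00, 1.75840969e-03, 1.14596084e+00]), 'force': array([0.08714094, 0.36771409, 0.19560286]), 'torque': array([-0.00867051, -0.02524558,  0.00860799]), 'opening': 0.08521530580697012}
side {'vfov': 54.68118664418344, 'cx': 322.17463863598306, 'cy': 237.01525041419671, 'k1': -0.003438477205649711, 'world_from_camera': array([[-0.99482998,  0.05064599, -0.08802444,  0.51325741],
       [-0.09925663, -0.66824542,  0.73728975,  0.7361021 ],
       [-0.02148116,  0.74221495,  0.66981753,  0.69181223],
       [ 0.        ,  0.        ,  0.        ,  1.        ]])}
top {'vfov': 42.606483339928886, 'cx': 318.7556922649487, 'cy':
[... 616 characters left out ...]
.59), ([146.0, 246.0], 0.59), ([166.8, 321.8], 0.45)]
stand [([171.6, 284.3], 0.52)]
tube_rack [([479.8, 288.7], 0.75)]
reagent [([248.7, 157.6], 0.93), ([349.9, 294.2], 0.62), ([303.9, 272.8], 0.19)]
jar [([386.5, 168.1], 0.81)]
wrist {'vfov': 59.03808172513887, 'cx': 321.9981604852173, 'cy': 240.14220445073354, 'k1': 0.019037918476761166, 'hand_eye': array([[ 9.99999747e-01,  4.45426319e-04, -5.55278616e-04,
        -1.56208698e-04],
       [ 2.50054480e-04, -9.50133448e-01, -3.11843501e-01,
        -7.98242065e-02],
       [-6.66492088e-04,  3.11843283e-01, -9.50133318e-01,
        -1.43106003e-01],
       [ 0.00000000e+00,  0.00000000e+00,  0.00000000e+00,
         1.00000000e+00]])}
0.6
```

View pics/top0.png

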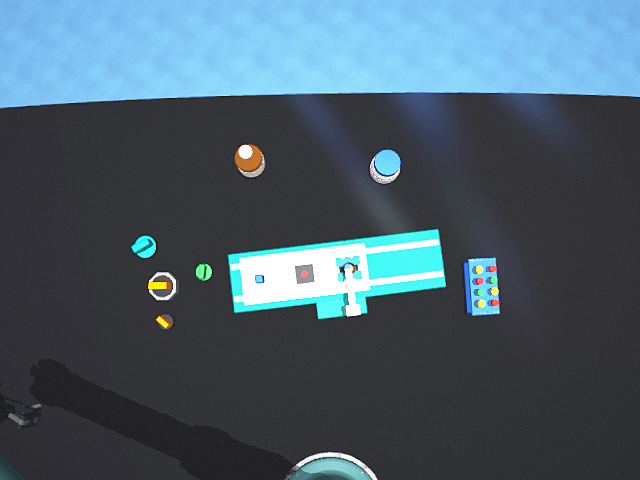

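View pics/side0.png

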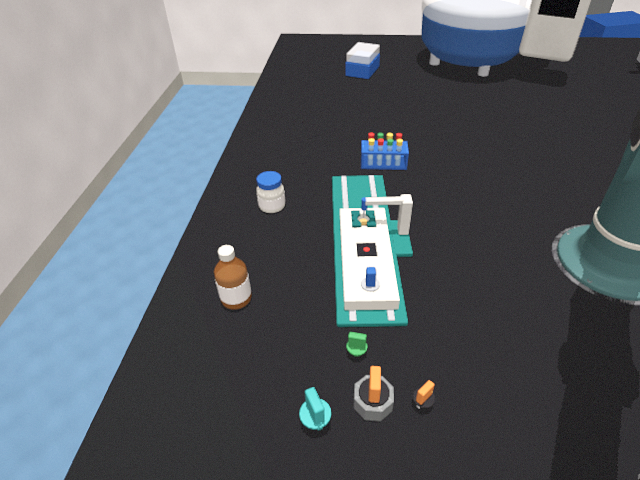

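View pics/wrist0.png

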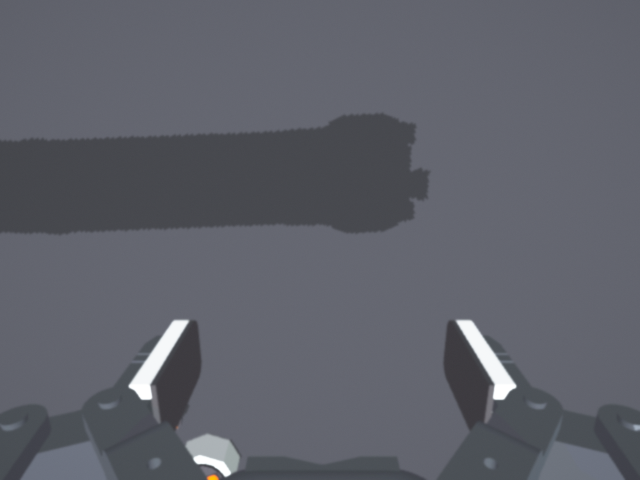

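Run:
```python
from h import *
import cv2
im=cv2.imread('pics/top0.png'); d=np.load('pics/top0.npy'); hsv=cv2.cvtColor(im,cv2.COLOR_BGR2HSV)
ims=cv2.imread('pics/side0.png'); hs=cv2.cvtColor(ims,cv2.COLOR_BGR2HSV); ds=np.load('pics/side0.npy')
def blob(h,lo,hi,box,sm=90,vm=60):
    x0,y0,x1,y1=box; m=np.zeros(h.shape[:2],np.uint8); m[y0:y1,x0:x1]=cv2.inRange(h[y0:y1,x0:x1],(lo,sm,vm),(hi,255,255)); ys,xs=np.nonzero(m); return xs,ys
def rep(n,h,dd,name,lo,hi,box,z):
    xs,ys=blob(h,lo,hi,box); c=[xs.mean(),ys.mean()]
    P=np.array([atdepth(n,(x,y),dd[y,x]) for x,y in zip(xs,ys) if dd[y,x]>0]); 
    print(n,name,len(xs),np.round(c,1),'atz',atz(n,c,z).round(4),'ztop',np.percentile(P[:,2],[50,90]).round(4)); 
    T=P[P[:,2]>np.percentile(P[:,2],95)-.006]; print('   topcentroid',T.mean(0).round(4),len(T), 'PCA',np.linalg.svd(T[:,:2]-T[:,:2].mean(0))[2][0].round(3)); return T
rep('top',hsv,d,'dot',0,8,(295,265,315,283),.04)
rep('top',hsv,d,'handle',100,125,(250,270,270,290),.08)
rep('top',hsv,d,'plug',8,25,(140,275,180,300),.075)
rep('side',hs,ds,'dot',0,8,(355,240,380,260),.04)
rep('side',hs,ds,'handle',100,125,(360,262,380,290),.08)
rep('side',hs,ds,'plug',5,25,(365,360,385,408),.075)
print('needle top', atz('top',(349,268),.1), atdepth('side',(363,205),ds[205,363]))
for n,z,ims_,c in [('top',.04,im,(345,268)),('side',.04,ims,(370,220))]:
    x,y=c; cv2.imwrite(f'pics/{n}crop.png',cv2.resize(ims_[y-50:y+50,x-60:x+60],None,fx=6,fy=6,interpolation=cv2.INTER_CUBIC))
a=cv2.imread('pics/topcrop.png');b=cv2.imread('pics/sidecrop.png')
cv2.imwrite('pics/crops.png',cv2.resize(np.vstack([a,b]),None,fx=.5,fy=.5))
```

```text
top dot 27 [304.  273.7] atz [0.5093 0.0457 0.04  ] ztop [0.0403 0.0438]
   topcentroid [0.5091 0.0466 0.042 ] 20 PCA [-0.952 -0.306]
top handle 36 [259.5 278.5] atz [0.4989 0.1374 0.08  ] ztop [0.0785 0.0816]
   topcentroid [0.4978 0.1398 0.0798] 22 PCA [-0.225 -0.974]
top plug 59 [162.7 286.1] atz [0.4859 0.3431 0.075 ] ztop [0.0654 0.0744]
   topcentroid [0.4863 0.3557 0.0726] 22 PCA [ 0.049 -0.999]
side dot 28 [366.3 248.9] atz [0.5059 0.0478 0.04  ] ztop [0.0395 0.0409]
   topcentroid [0.5059 0.047  0.0392] 28 PCA [-0.117  0.993]
side handle 176 [370.2 276.5] atz [0.4972 0.1613 0.08  ] ztop [0.0692 0.0788]
   topcentroid [0.4965 0.1458 0.0776] 75 PCA [-0.085  0.996]
side plug 440 [374.4 384. ] atz [0.4861 0.3711 0.075 ] ztop [0.0731 0.0759]
   topcentroid [0.4851 0.3607 0.0746] 258 PCA [0.01 1.  ]
needle top [ 0.51616826 -0.04788202  0.1       ] [ 0.51717269 -0.03578095  0.08714501]
```

View pics/topcrop.png

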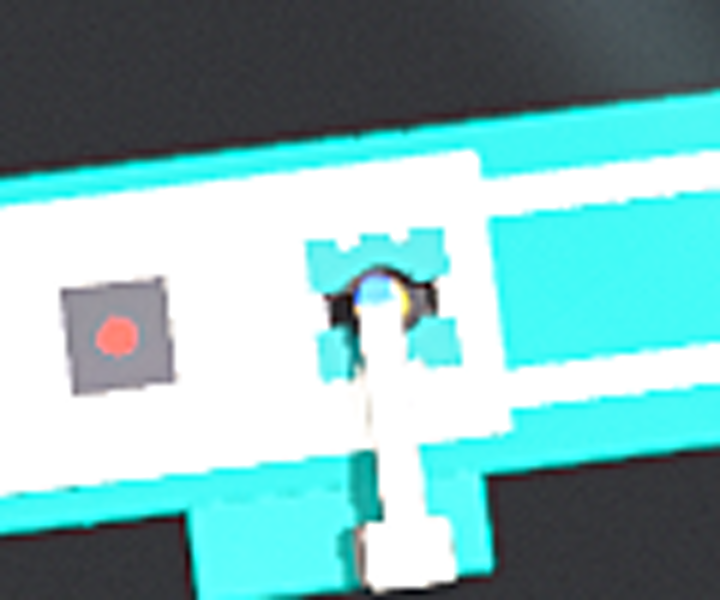

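View pics/sidecrop.png

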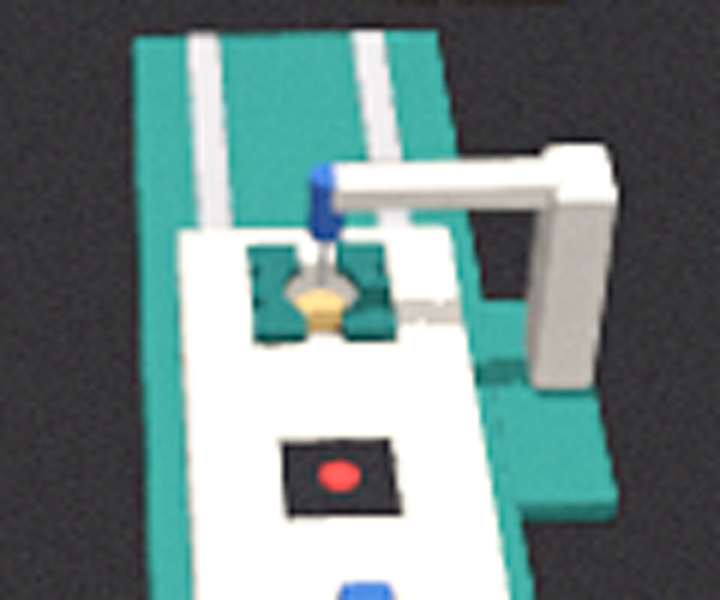

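```bash
cat >> h.py <<'E'
def go(P,yawdeg):
    st=bot.state(); Rm=R.from_euler('xyz',st['tool_rot']).as_matrix(); s=Rm.T@(np.array(P)-st['position'])
    yaw=np.degrees(np.arctan2(Rm[1,0],Rm[0,0])); t=-((yawdeg-yaw+180)%360-180)
    print('pos',st['position'].round(4),'yaw',yaw.round(2),'shift frac',(s/.1).round(3),'turn frac',round(t/90,4),'rows>=',np.ceil(max(np.linalg.norm(s)/.0417,abs(t)/7.16)),'F',st['force'].round(1),'open',round(st['opening'],4),'t',st['time'])
E
python3 - <<'E'
from h import *
print('needle side',atz('side',(363.7,215.8),.05),'top cap',atz('top',(348,266),.105))
for P in [(.5093,.0457,.04),(.516,-.0447,.05)]: print(proj('side',P),proj('top',P))
go((.498,.141,.2),96.5)
E
```

```text
needle side [ 0.5146057  -0.04547707  0.05      ] top cap [ 0.51999279 -0.04568467  0.105     ]
[364.63299037 248.12616666] [303.9594151  273.70695075]
[363.04291263 215.99753182] [346.34165632 269.51196361]
pos [0.2679 0.5922 0.2313] yaw 65.66 shift frac [-3.163  3.956  0.313] turn frac -0.3427 rows>= 13.0 F [ 0.7 -0.3 -0.4] open 0.0854 t 0.6
```

Emit:
play_rows --rows '[[[-0.26,0.33,0.02],0,-1],[[-0.53,0.66,0.04],0,-1],[[-0.79,0.99,0.08],0,-1],[[-0.79,0.99,0.08],0,-1]]'

```text
time: 0.93
position: [0.331, 0.4713, 0.2227]
tool_rot: [3.137, 0.004, 1.136]
force: [1.3, -0.6, -0.6]
opening: 0.0852
```

Emit:
play_rows --rows '[[[-0.26,0.33,0.02],0,-1],[[-0.53,0.66,0.04],0,-1],[[-0.79,0.99,0.08],0,-1],[[-0.79,0.99,0.08],0,-1]]'

```text
time: 1.27
position: [0.3876, 0.3586, 0.215]
tool_rot: [3.139, 0.004, 1.135]
force: [0.8, -0.5, 0.2]
opening: 0.0853
```

Emit:
play_rows --rows '[[[-0.26,0.33,0.02],0,-1],[[-0.53,0.66,0.04],0,-1],[[-0.79,0.99,0.08],0,-1],[[-0.79,0.99,0.08],0,-1]]'

```text
time: 1.6
position: [0.4445, 0.246, 0.2072]
tool_rot: [3.139, 0.003, 1.135]
force: [0.5, -1.0, 0.1]
opening: 0.0856
```

Emit:
play_rows --rows '[[[-0.26,0.33,0.02],-0.07,-1],[[-0.53,0.66,0.04],-0.14,-1],[[-0.79,0.99,0.08],-0.21,-1],[[-0.79,0.99,0.08],-0.28,-1],[[-0.79,0.99,0.08],-0.343,-1],[[-0.79,0.99,0.08],-0.343,-1]]'

```text
time: 2.1
position: [0.499, 0.1402, 0.1993]
tool_rot: [3.142, -0.0, 1.684]
force: [0.3, 0.1, -0.1]
opening: 0.0851
```

Run:
```python
from h import *
st,im,d=shot('wrist','w1')
go((.498,.141,.05),96.5)
for P in [(.498,.141,.08),(.5085,.0465,.04)]: print(proj('wrist',P,st))
```

```text
pos [0.4987 0.1412 0.1994] yaw 96.35 shift frac [-0.002 -0.007  1.494] turn frac -0.0017 rows>= 4.0 F [-0.5  0.6  0.1] open 0.0849 t 2.15
[323.55619044 229.5281475 ]
[193.84883065 213.51128634]
```

View pics/w1.png

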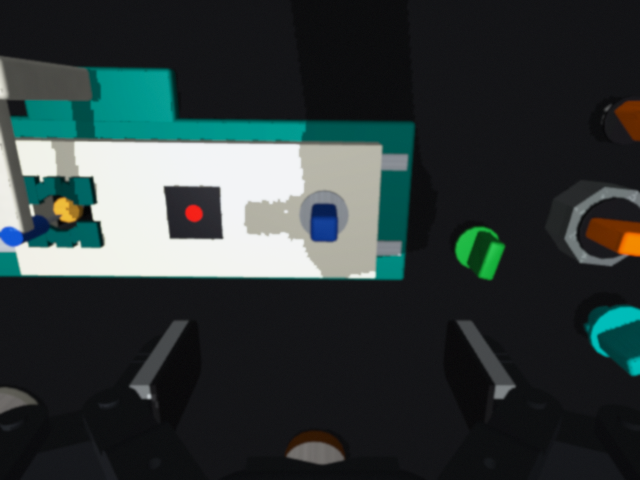

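Run:
```python
from h import *
im=cv2.imread('pics/w1.png'); g=im.min(2).astype(int)
st=bot.state()
for r0,r1,s in [(255,295,-1),(125,160,1)]:
    pts=[]
    for x in range(40,370,6):
        if r0<200 and (x<90 or x>290): continue
        col=np.diff(g[r0:r1,x])*s; k=col.argmax(); 
        if col[k]>25: pts.append((x,r0+k+.5))
    pts=np.array(pts); W=np.array([atz('wrist',p,.04,st)[:2] for p in pts])
    v=cv2.fitLine(W.astype(np.float32),cv2.DIST_HUBER,0,.001,.001).ravel(); print(len(W),np.degrees(np.arctan2(v[1],v[0])),v)
h=cv2.cvtColor(im,cv2.COLOR_BGR2HSV)
m=cv2.inRange(h,(0,150,120),(6,255,255)); m[:, :150]=0;m[:,240:]=0; ys,xs=np.nonzero(m); print(xs.mean(),ys.mean(),atz('wrist',(xs.mean(),ys.mean()),.04,st))
b=cv2.inRange(h,(105,120,40),(130,255,255)); b[:,:290]=0;b[:,350:]=0; ys,xs=np.nonzero(b); print(xs.min(),xs.max(),ys.min(),ys.max())
cv2.imwrite('pics/wc.png',cv2.resize(im[170:270,0:120],None,fx=6,fy=6))
```

```text
55 -84.23057 [ 0.10052548 -0.9949345   0.55738634  0.0548821 ]
33 -84.21603 [ 0.10077787 -0.9949089   0.45665473  0.04668084]
193.51739130434783 212.8 [0.50737967 0.04723781 0.04      ]
311 337 204 240
```

Emit:
play_rows --rows '[[[0,0,0.3],0,-1],[[0,0,0.6],0,-1],[[0,0,0.9],0,-1],[[0,0,1.0],0,-1]]'

```text
time: 2.48
position: [0.4958, 0.1416, 0.0959]
tool_rot: [-3.136, 0.001, 1.684]
force: [-0.4, -0.8, 0.2]
opening: 0.0854
```

Run:
```python
from h import *
go((.498,.141,.05),96.5)
```

```text
pos [0.4958 0.1416 0.0959] yaw 96.48 shift frac [-0.008  0.024  0.459] turn frac -0.0002 rows>= 2.0 F [-0.4 -0.8  0.2] open 0.0854 t 2.4833
```

View pics/wc.png

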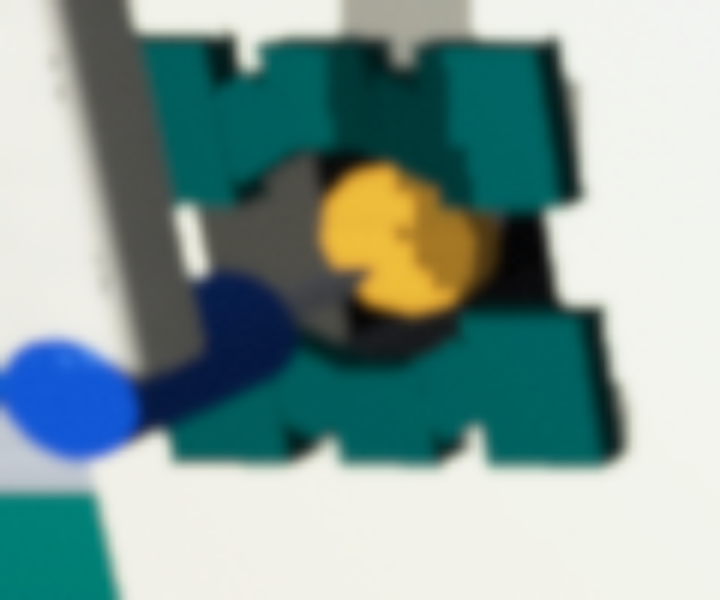

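Emit:
play_rows --rows '[[[-0.01,0.02,0.2],0.008,-1],[[-0.01,0.02,0.4],0.008,-1],[[-0.01,0.02,0.46],0.008,-1],[[-0.01,0.02,0.46],0.008,-1]]'

```text
time: 2.82
position: [0.4997, 0.1408, 0.0525]
tool_rot: [-3.139, 0.001, 1.672]
force: [-0.1, -1.0, -0.4]
opening: 0.0853
```

Emit:
play_rows --rows '[[[0,0,0],0,0.3],[[0,0,0],0,0.6],[[0,0,0],0,1],[[0,0,0],0,1],[[0,0,0],0,1],[[0,0,0],0,1],[[0,0,0],0,1],[[0,0,0],0,1]]' --newtons 40

```text
time: 3.48
position: [0.5009, 0.1407, 0.0541]
tool_rot: [3.141, -0.001, 1.672]
force: [-1.6, 0.5, 6.2]
opening: 0.0169
```

Run:
```python
from h import *
st1=dict(position=np.array([.4987,.1412,.1994]),tool_rot=np.array([3.1416,0,np.radians(96.35)]))
yc=np.array([-.1007,.9949])
n=atz('wrist',(60,215.8),.05,st1);d=atz('wrist',(193.5,212.8),.04,st1); print(n,d,'dist wrist',(d-n)[:2]@yc)
ns=atz('side',(363.7,215.8),.05);dd=atz('side',(366.3,248.9),.04); print('side',(dd-ns)[:2]@yc)
go((.498,.141,.05),95.78)
```

```text
[ 0.5171857  -0.04336868  0.05      ] [0.50744488 0.04716453 0.04      ] dist wrist 0.09105239990263728
side 0.09361121502913393
pos [0.5009 0.1407 0.0541] yaw 95.81 shift frac [ 0.006 -0.029  0.041] turn frac 0.0004 rows>= 1.0 F [-1.6  0.5  6.2] open 0.0169 t 3.4833
```

Emit:
play_rows --rows '[[[-0.15,0,0],0,1],[[-0.3,0,0],0,1],[[-0.45,0,0],0,1],[[-0.6,0,0],0,1],[[-0.75,0,0],0,1],[[-0.85,0,0],0,1],[[-0.9,0,0],0,1],[[-0.9,0,0],0,1]]'

```text
time: 4.15
position: [0.5102, 0.0506, 0.0541]
tool_rot: [3.14, -0.001, 1.671]
force: [-1.0, 0.1, 5.9]
opening: 0.0169
```

Run:
```python
from h import *
go((.498,.141,.05),95.78)
st,im,d=shot('side','s2');
st,w,d=shot('wrist','w2');
a=cv2.resize(im[185:245,330:410],None,fx=8,fy=8,interpolation=cv2.INTER_CUBIC)
cv2.imwrite('pics/s2c.png',a[:,:,::-1])
```

```text
pos [0.5102 0.0506 0.0541] yaw 95.77 shift frac [ 0.911 -0.031  0.042] turn frac -0.0002 rows>= 3.0 F [-1.   0.1  5.9] open 0.0169 t 4.15
```

View pics/s2c.png

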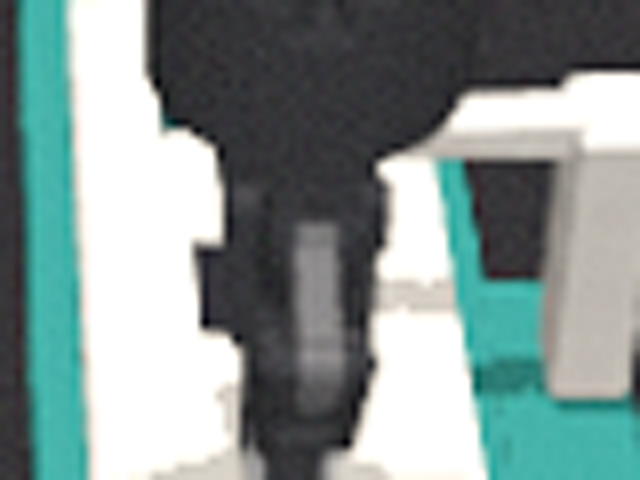

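View pics/w2.png

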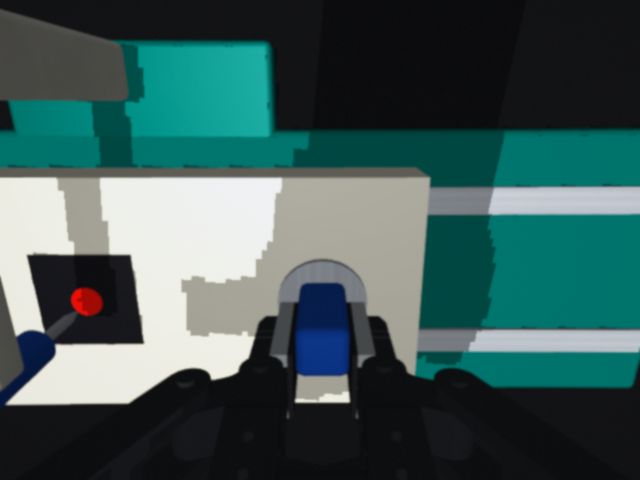

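Run:
```python
from h import *
im=cv2.imread('pics/w2.png'); st=bot.state()
cv2.imwrite('pics/w2c.png',cv2.resize(im[250:360,20:150],None,fx=6,fy=5.4,interpolation=cv2.INTER_CUBIC))
h=cv2.cvtColor(im,cv2.COLOR_BGR2HSV)
m=cv2.inRange(h,(0,150,120),(6,255,255)); ys,xs=np.nonzero(m[:,:150]); c=((xs.min()+xs.max())/2,(ys.min()+ys.max())/2);print(c)
D=atz('wrist',c,.04,st);print('dot',D,'tip should be at',proj('wrist',D+[0,0,.01],st))
yc=np.array([-.1007,.9949,0])
for k in (-.003,.003): print(k,proj('wrist',D+[0,0,.01]+k*yc,st))
```

```text
(np.float64(86.0), np.float64(301.0))
dot [ 0.51770478 -0.0453319   0.04      ] tip should be at [ 72.15035308 312.73223334]
-0.003 [ 64.23462984 312.76637508]
0.003 [ 80.05635349 312.69901471]
```

View pics/w2c.png

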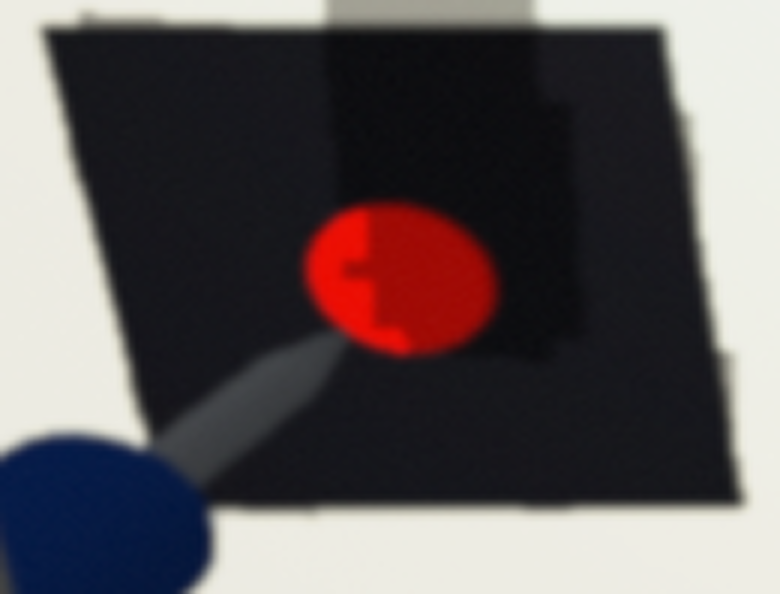

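Run:
```python
from h import *
d=np.load('pics/w2.npy'); st=bot.state()
for p in [(86,298),(45,330),(120,330),(200,250),(72,314),(68,321),(75,313),(76,312),(62,325)]:
    print(p,d[p[1],p[0]],atdepth('wrist',p,d[p[1],p[0]],st).round(4))
```

```text
(86, 298) 0.17199105 [ 0.5158 -0.0447  0.041 ]
(45, 330) 0.17672144 [ 0.5322 -0.0624  0.0408]
(120, 330) 0.17627387 [ 0.529  -0.0317  0.0413]
(200, 250) 0.16657388 [4.909e-01 4.000e-04 4.010e-02]
(72, 314) 0.15805823 [ 0.515  -0.0421  0.0555]
(68, 321) 0.15474468 [ 0.5157 -0.0415  0.0593]
(75, 313) 0.16072856 [ 0.5159 -0.0425  0.053 ]
(76, 312) 0.16142718 [ 0.5159 -0.0425  0.0523]
(62, 325) 0.15163763 [ 0.5156 -0.0418  0.0625]
```

Emit:
play_rows --rows '[[[0.008,0,0],0,1],[[0.016,0,0],0,1],[[0.016,0,0],0,1],[[0.016,0,0],0,1]]'

```text
time: 4.58
position: [0.5102, 0.0507, 0.0541]
tool_rot: [3.14, 0.002, 1.671]
force: [-0.7, -4.3, 6.5]
opening: 0.0171
```

Run:
```python
from h import *
st,im,d=shot('wrist','w3'); im=im[:,:,::-1].copy(); go((.5,.05,.05),95.78)
cv2.imwrite('pics/w3c.png',cv2.resize(im[250:360,20:150],None,fx=6,fy=5.4,interpolation=cv2.INTER_CUBIC))
h=cv2.cvtColor(im,cv2.COLOR_BGR2HSV)
m=cv2.inRange(h,(0,150,120),(6,255,255)); ys,xs=np.nonzero(m[:,:150]); c=((xs.min()+xs.max())/2,(ys.min()+ys.max())/2)
D=atz('wrist',c,.04,st);print('dot',D,'tip should be at',proj('wrist',D+[0,0,.01],st))
```

```text
pos [0.5103 0.0507 0.0541] yaw 95.74 shift frac [ 0.004 -0.103  0.041] turn frac -0.0005 rows>= 1.0 F [-0.  -4.2  6.3] open 0.0175 t 4.6333
dot [ 0.51773056 -0.04541164  0.04      ] tip should be at [ 72.1188347  312.71979754]
```

View pics/w3c.png

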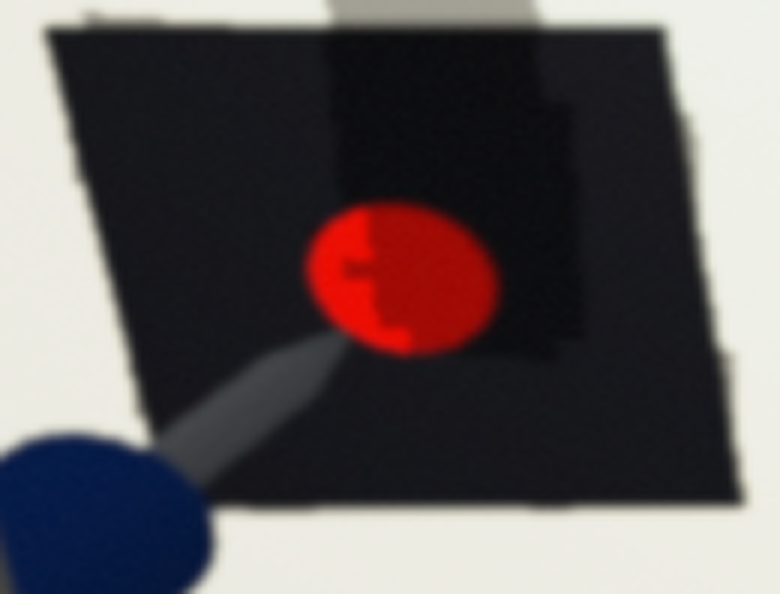

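Emit:
play_rows --rows '[[[0.012,0,0],0,1],[[0.022,0,0],0,1],[[0.022,0,0],0,1],[[0.022,0,0],0,1]]'

```text
time: 4.97
position: [0.5101, 0.0525, 0.0541]
tool_rot: [3.14, 0.002, 1.671]
force: [-1.0, -5.7, 7.1]
opening: 0.0172
```

Run:
```python
from h import *
st,im,d=shot('wrist','w4'); im=im[:,:,::-1].copy(); go((.5,.05,.05),95.78)
cv2.imwrite('pics/w4c.png',cv2.resize(im[250:360,20:150],None,fx=6,fy=5.4,interpolation=cv2.INTER_CUBIC))
h=cv2.cvtColor(im,cv2.COLOR_BGR2HSV)
m=cv2.inRange(h,(0,150,120),(6,255,255)); ys,xs=np.nonzero(m[:,:150]); c=((xs.min()+xs.max())/2,(ys.min()+ys.max())/2)
D=atz('wrist',c,.04,st);print('dot',D,'tip should be at',proj('wrist',D+[0,0,.01],st))
```

```text
pos [0.5101 0.0525 0.0541] yaw 95.72 shift frac [-0.014 -0.103  0.041] turn frac -0.0006 rows>= 1.0 F [-0.3 -5.4  6.1] open 0.0175 t 5.0167
dot [ 0.51750121 -0.04341592  0.04      ] tip should be at [ 72.63949229 312.71829004]
```

View pics/w4c.png

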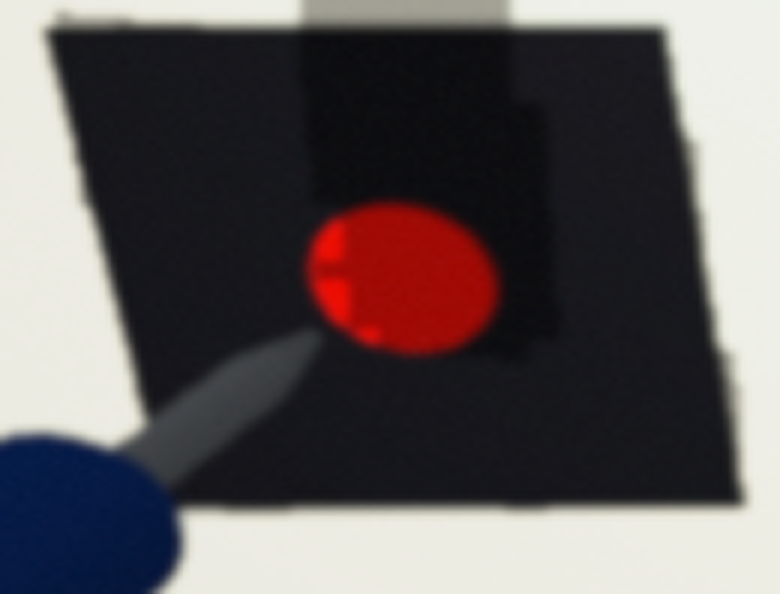

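Emit:
play_rows --rows '[[[0,0,0],0,0.3],[[0,0,0],0,-0.2],[[0,0,0],0,-0.6],[[0,0,0],0,-1],[[0,0,0],0,-1],[[0,0,-0.3],0,-1],[[0,0,-0.6],0,-1],[[0,0,-1.0],0,-1]]'

```text
time: 5.68
position: [0.5074, 0.0545, 0.1525]
tool_rot: [-3.136, 0.0, 1.672]
force: [1.2, -1.2, 0.2]
opening: 0.0854
```

Run:
```python
from h import *
go((.4855,.357,.16),0)
st,im,d=shot('side','s3');
im=im[:,:,::-1]
cv2.imwrite('pics/s3c.png',cv2.resize(im[185:245,330:410],None,fx=8,fy=8,interpolation=cv2.INTER_CUBIC))
```

```text
pos [0.5074 0.0545 0.1525] yaw 95.83 shift frac [ 3.032  0.088 -0.077] turn frac 1.0647 rows>= 14.0 F [ 1.2 -1.2  0.2] open 0.0854 t 5.6833
```

View pics/s3c.png

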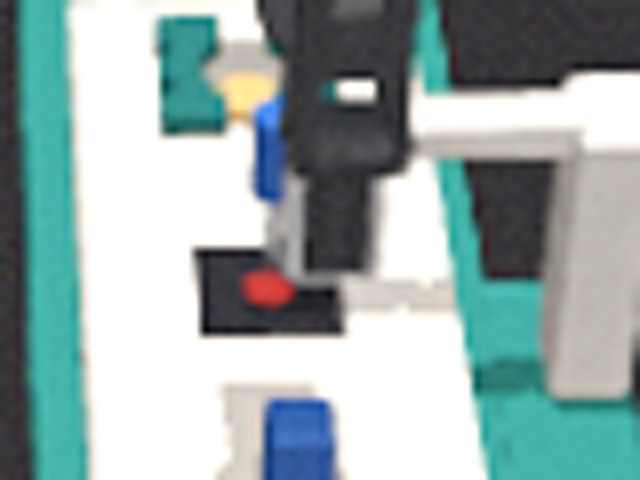

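Emit:
play_rows --rows '[[[0.35,0.03,0],0,-1],[[0.7,0.03,-0.05],0,-1],[[1.0,0.03,-0.08],0,-1],[[1.0,0.03,-0.08],0,-1]]'

```text
time: 6.07
position: [0.5013, 0.1619, 0.162]
tool_rot: [3.14, -0.004, 1.681]
force: [0.5, 1.1, -0.3]
opening: 0.0853
```

Emit:
play_rows --rows '[[[0.35,0.03,0],0,-1],[[0.7,0.03,0],0,-1],[[1.0,0.03,0],0,-1],[[1.0,0.03,0],0,-1]]'

```text
time: 6.4
position: [0.4932, 0.2617, 0.1612]
tool_rot: [3.141, -0.004, 1.681]
force: [-0.3, 0.4, 0.2]
opening: 0.0851
```

Emit:
play_rows --rows '[[[0.3,0.03,0],0.07,-1],[[0.6,0.03,0],0.14,-1],[[0.9,0.03,0],0.22,-1],[[1.0,0.03,0],0.29,-1],[[1.0,0.03,0],0.37,-1],[[1.0,0.03,0],0.44,-1],[[1.0,0.03,0],0.52,-1],[[1.0,0.03,0],0.52,-1]]'

```text
time: 7.07
position: [0.4877, 0.3538, 0.1608]
tool_rot: [3.141, 0.001, 0.853]
force: [0.6, -0.2, -0.6]
opening: 0.0854
```

Emit:
play_rows --rows '[[[0,0,0],0.07,-1],[[0,0,0],0.14,-1],[[0,0,0],0.22,-1],[[0,0,0],0.29,-1],[[0,0,0],0.37,-1],[[0,0,0],0.44,-1],[[0,0,0],0.51,-1],[[0,0,0],0.54,-1]]'

```text
time: 7.73
position: [0.4878, 0.3537, 0.161]
tool_rot: [3.141, 0.0, 0.006]
force: [-0.3, -0.8, -0.1]
opening: 0.0855
```

Run:
```python
from h import *
go((.4855,.357,.16),0)
st,im,d=shot('side','s4');
im=im[:,:,::-1]
a=cv2.resize(im[175:265,320:420],None,fx=6,fy=6,interpolation=cv2.INTER_CUBIC)
cv2.imwrite('pics/s4c.png',a)
st,im,d=shot('wrist','w5')
print(proj('wrist',(.4855,.357,.075),st))
```

```text
pos [0.4878 0.3537 0.161 ] yaw 0.35 shift frac [-0.023 -0.034  0.01 ] turn frac 0.0039 rows>= 1.0 F [-0.3 -0.8 -0.1] open 0.0855 t 7.7333
[317.67408117 242.54316608]
```

View pics/s4c.png

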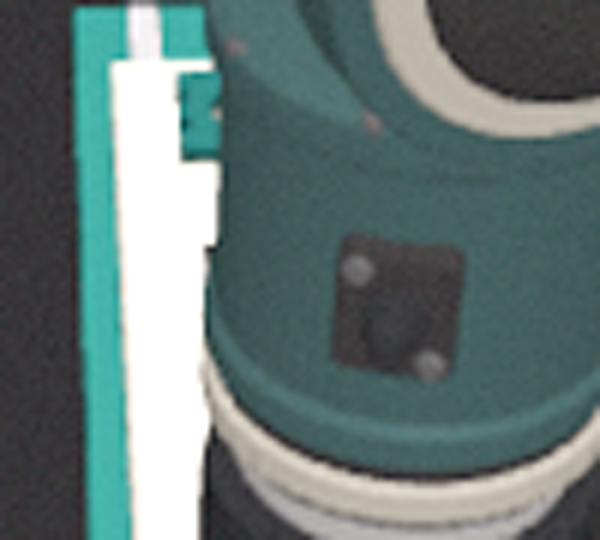

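View pics/w5.png

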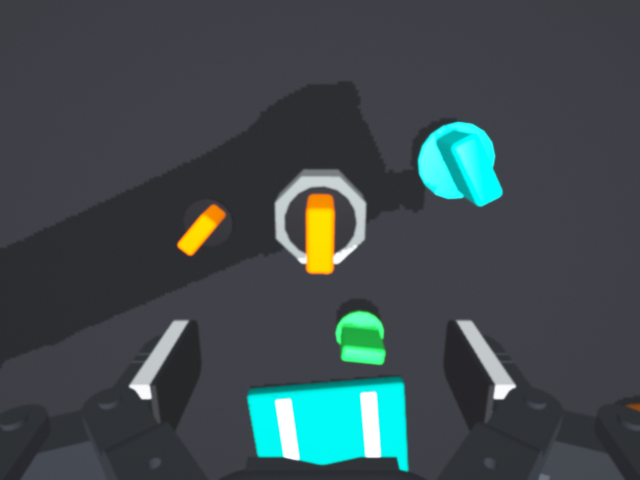

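Emit:
play_rows --rows '[[[-0.01,-0.04,0.2],0.004,-0.1],[[-0.01,-0.04,0.4],0.004,-0.1],[[-0.01,-0.04,0.6],0.004,-0.1],[[-0.01,-0.04,0.6],0.004,-0.1]]'

```text
time: 8.17
position: [0.4845, 0.3563, 0.0976]
tool_rot: [3.137, 0.005, 0.005]
force: [-0.6, -0.9, -1.4]
opening: 0.0472
```

Run:
```python
from h import *
go((.487,.3575,.043),0)
st,im,d=shot('wrist','w6')
print(proj('wrist',(.487,.3575,.075),st))
```

```text
pos [0.4845 0.3563 0.0976] yaw 0.27 shift frac [ 0.028 -0.014  0.545] turn frac 0.003 rows>= 2.0 F [-0.6 -0.9 -1.4] open 0.0472 t 8.1667
[327.63535958 293.95467192]
```

View pics/w6.png

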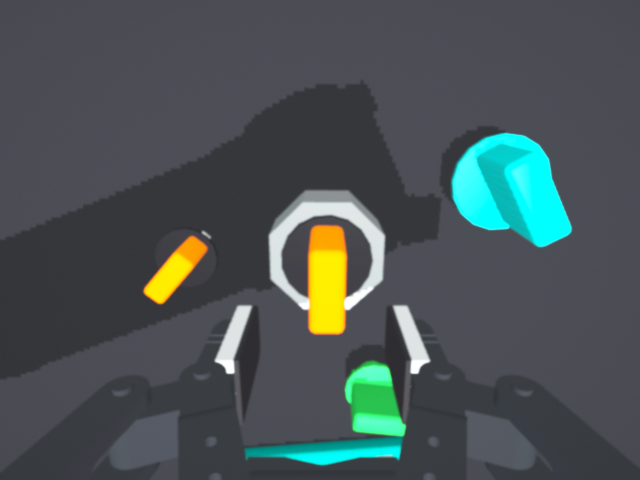

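Emit:
play_rows --rows '[[[0.028,-0.01,0.2],0.003,-0.1],[[0.028,-0.01,0.4],0.003,-0.1],[[0.028,-0.01,0.54],0.003,-0.1],[[0.028,-0.01,0.54],0.003,-0.1]]'

```text
time: 8.55
position: [0.4885, 0.358, 0.0455]
tool_rot: [3.139, 0.003, -0.003]
force: [-0.4, -0.5, -0.7]
opening: 0.0468
```

Emit:
play_rows --rows '[[[0,0,0],0,0.3],[[0,0,0],0,0.6],[[0,0,0],0,1],[[0,0,0],0,1],[[0,0,0],0,1],[[0,0,0],0,1],[[0,0,0],0,1]]' --newtons 80

```text
time: 9.13
position: [0.4906, 0.3596, 0.0489]
tool_rot: [-3.14, -0.002, -0.004]
force: [-0.9, -0.6, 6.4]
opening: 0.0145
```

Run:
```python
from h import *
go((.487,.3575,.043),0)
```

```text
pos [0.4906 0.3596 0.0489] yaw -0.21 shift frac [-0.036  0.021  0.059] turn frac -0.0024 rows>= 1.0 F [-0.9 -0.6  6.4] open 0.0145 t 9.1333
```

Emit:
play_rows --rows '[[[0,0,0],0,0.3],[[0,0,0],0,0.3],[[-0.02,0.01,0.07],0,0.3],[[-0.02,0.01,0.07],0,0.3],[[-0.02,0.01,0.07],0,1],[[-0.02,0.01,0.07],0,1],[[-0.02,0.01,0.07],0,1],[[-0.02,0.01,0.07],0,1]]' --newtons 80

```text
time: 9.8
position: [0.4876, 0.3578, 0.0401]
tool_rot: [3.141, 0.0, -0.004]
force: [0.7, -0.2, -1.0]
opening: 0.015
```

Run:
```python
from h import *
go((.487,.3575,.043),0)
st,im,d=shot('wrist','w7')
```

```text
pos [0.4876 0.3578 0.0401] yaw -0.22 shift frac [-0.006  0.003 -0.029] turn frac -0.0025 rows>= 1.0 F [ 0.7 -0.2 -1. ] open 0.015 t 9.8
```

View pics/w7.png

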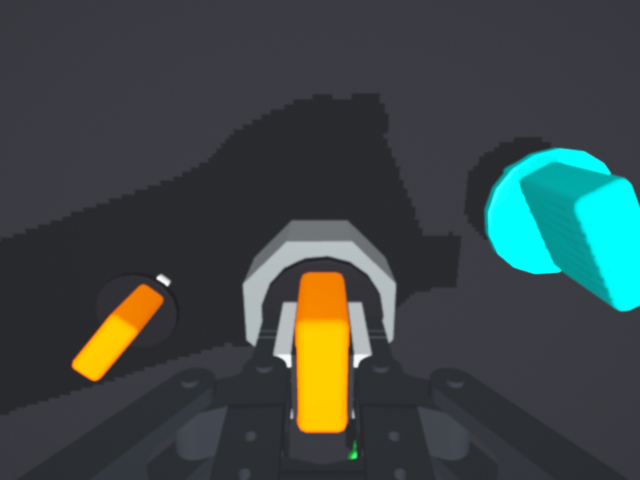

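Emit:
play_rows --rows '[[[0,0,-0.2],0,1],[[0,0,-0.5],0,1],[[0,0,-0.8],0,1],[[0,0,-1.0],0,1]]'

```text
time: 10.18
position: [0.4885, 0.3583, 0.1428]
tool_rot: [-3.14, -0.002, -0.004]
force: [-0.2, -0.0, -1.2]
opening: 0.0154
```

Emit:
play_rows --rows '[[[0,0.1,-0.25],0,1],[[0.02,0.4,-0.45],0,1],[[0.05,0.7,-0.45],0,1],[[0.08,1,-0.45],0,1],[[0.08,1,-0.45],0,1]]'

```text
time: 10.6
position: [0.4965, 0.2507, 0.186]
tool_rot: [3.139, -0.001, -0.012]
force: [-0.4, -1.0, -0.6]
opening: 0.0151
```

Emit:
play_rows --rows '[[[0,0.3,0],0,1],[[0.05,0.6,0],0,1],[[0.08,1,0],0,1],[[0.08,1,0],0,1]]'

```text
time: 10.93
position: [0.5035, 0.1493, 0.1856]
tool_rot: [3.138, -0.0, -0.014]
force: [-0.4, -0.7, -1.7]
opening: 0.0149
```

Emit:
play_rows --rows '[[[0,0.3,0],0,1],[[0.05,0.6,0],0,1],[[0.08,1,0],0,1],[[0.08,1,0],0,1]]'

```text
time: 11.27
position: [0.5108, 0.0495, 0.1858]
tool_rot: [3.138, -0.001, -0.015]
force: [-0.3, -0.0, -1.0]
opening: 0.0154
```

Emit:
play_rows --rows '[[[0,0.3,0],0,1],[[0.05,0.6,0],0,1],[[0.08,1,0],0,1],[[0.08,1,0],0,1]]'

```text
time: 11.6
position: [0.5181, -0.0507, 0.186]
tool_rot: [3.137, -0.002, -0.015]
force: [-0.2, -0.7, 0.8]
opening: 0.0153
```

Run:
```python
from h import *
go((.527,-.138,.12),5.78)
st,im,d=shot('wrist','w8'); st2,s,d=shot('side','s5')
s=s[:,:,::-1]
cv2.imwrite('pics/s5c.png',cv2.resize(s[155:275,300:460],None,fx=5,fy=5,interpolation=cv2.INTER_CUBIC))
```

```text
pos [ 0.5181 -0.0507  0.186 ] yaw -0.85 shift frac [0.101 0.869 0.664] turn frac -0.0737 rows>= 3.0 F [-0.2 -0.7  0.8] open 0.0153 t 11.6
```

View pics/w8.png

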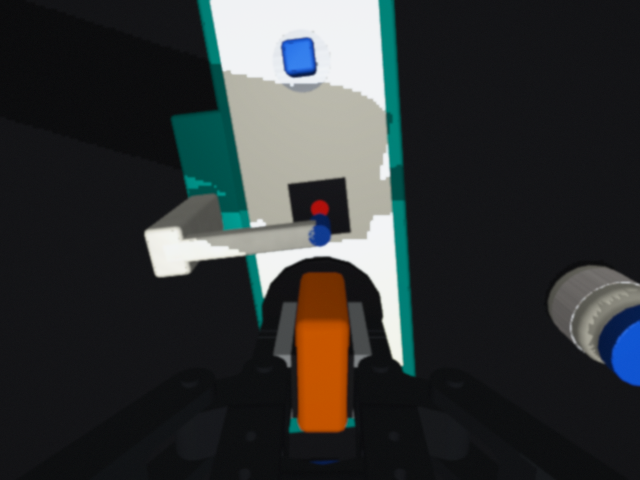

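View pics/s5c.png

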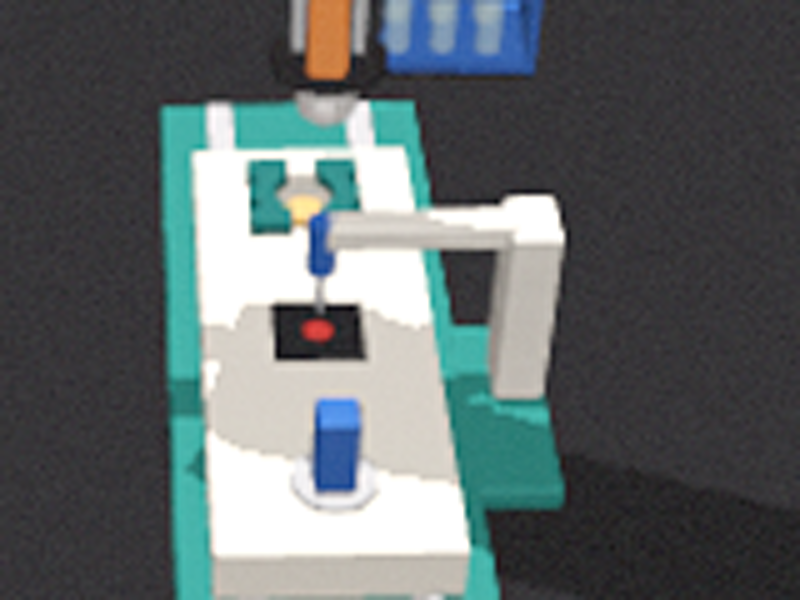

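Run:
```python
from h import *
im=cv2.imread('pics/s5.png');h=cv2.cvtColor(im,cv2.COLOR_BGR2HSV)
m=cv2.inRange(h,(0,120,100),(8,255,255)); m[:210]=0;m[230:]=0;m[:,:350]=0;m[:,380:]=0; ys,xs=np.nonzero(m); c=(xs.mean(),ys.mean()); D=atz('side',c,.04); print('side dot',c,D,'tip exp',proj('side',D+[0,0,.01]))
cv2.imwrite('pics/s5d.png',cv2.resize(im[190:235,335:395],None,fx=12,fy=12,interpolation=cv2.INTER_CUBIC))
st=bot.state()
im=cv2.imread('pics/w8.png');h=cv2.cvtColor(im,cv2.COLOR_BGR2HSV)
m=cv2.inRange(h,(0,150,80),(6,255,255)); m[:190]=0;m[225:]=0; ys,xs=np.nonzero(m); c=(xs.mean(),ys.mean()); D=atz('wrist',c,.04,st); print('wrist dot',c,len(xs),D)
yc=np.array([-.1007,.9949,0]);print('socket',D-.095*yc)
# plug offset in grip: top face
for p in [(322,322),(322,432),(322,377)]:
    P=atz('wrist',p,st['position'][2]+.035,st); print('top face pt rel TCP',P-st['position'])
b=cv2.inRange(h,(100,120,60),(130,255,255)); b[80:]=0; b[:, :270]=0;b[:,330:]=0; ys,xs=np.nonzero(b); print('handle px',xs.min(),xs.max(),ys.min(),ys.max(), 'exp',proj('wrist',D+.095*yc+[0,0,.04],st))
```

```text
side dot (np.float64(363.0869565217391), np.float64(220.56521739130434)) [ 0.51541277 -0.04125754  0.04      ] tip exp [363.2606307  217.02137271]
wrist dot (np.float64(319.33505154639175), np.float64(206.67525773195877)) 194 [ 0.51636675 -0.03411197  0.04      ]
socket [ 0.52593325 -0.12862747  0.04      ]
top face pt rel TCP [0.00037829 0.01978527 0.035     ]
top face pt rel TCP [ 3.55782161e-05 -1.88987425e-02  3.50000000e-02]
top face pt rel TCP [0.00021464 0.00131278 0.035     ]
handle px 282 315 38 76 exp [299.15589943  52.75879901]
```

View pics/s5d.png

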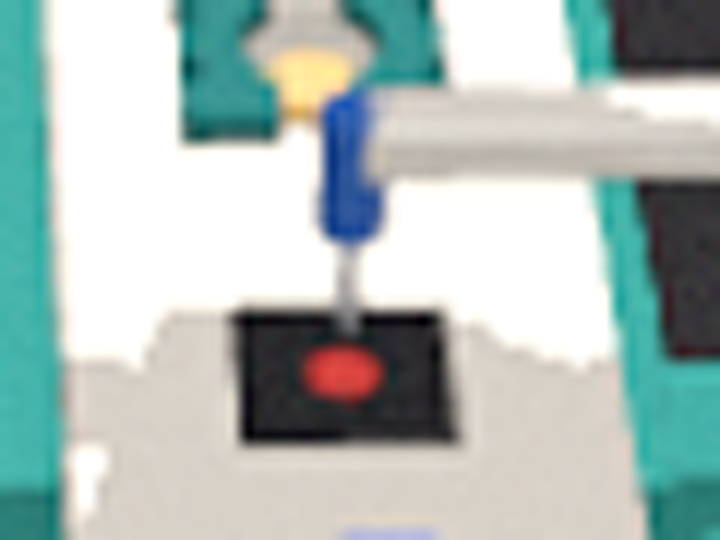

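Run:
```python
from h import *
go((.5265,-.137,.12),5.78)
```

```text
pos [ 0.5179 -0.044   0.1853] yaw -0.49 shift frac [0.094 0.929 0.654] turn frac -0.0697 rows>= 3.0 F [ 0.7 -0.3 -1.6] open 0.0153 t 11.7
```

Emit:
play_rows --rows '[[[0.03,0.3,0.1],-0.035,1],[[0.06,0.6,0.3],-0.07,1],[[0.09,0.9,0.5],-0.07,1],[[0.09,0.925,0.65],-0.07,1],[[0.09,0.925,0.65],-0.07,1],[[0.09,0.925,0.65],-0.07,1],[[0.09,0.925,0.65],-0.07,1],[[0.09,0.925,0.65],-0.07,1]]'

```text
time: 12.37
position: [0.5277, -0.1329, 0.1213]
tool_rot: [-3.141, -0.002, 0.109]
force: [0.0, 0.4, -0.1]
opening: 0.0151
```

Run:
```python
from h import *
go((.5265,-.1365,.095),5.78)
st,s,d=shot('side','s6'); st2,t,d=shot('top','t6'); go((.5265,-.1365,.095),5.78)
s=s[:,:,::-1];t=t[:,:,::-1]
cv2.imwrite('pics/s6c.png',cv2.resize(s[130:230,310:430],None,fx=6,fy=6,interpolation=cv2.INTER_CUBIC))
cv2.imwrite('pics/t6c.png',cv2.resize(t[220:310,320:440],None,fx=6,fy=6,interpolation=cv2.INTER_CUBIC))
```

```text
pos [ 0.5277 -0.1329  0.1213] yaw 6.24 shift frac [-0.017  0.035  0.263] turn frac 0.0051 rows>= 1.0 F [ 0.   0.4 -0.1] open 0.0151 t 12.3667
pos [ 0.5276 -0.1334  0.1213] yaw 6.2 shift frac [-0.015  0.03   0.263] turn frac 0.0047 rows>= 1.0 F [-0.2  0.4 -0.8] open 0.015 t 12.4667
```

View pics/s6c.png

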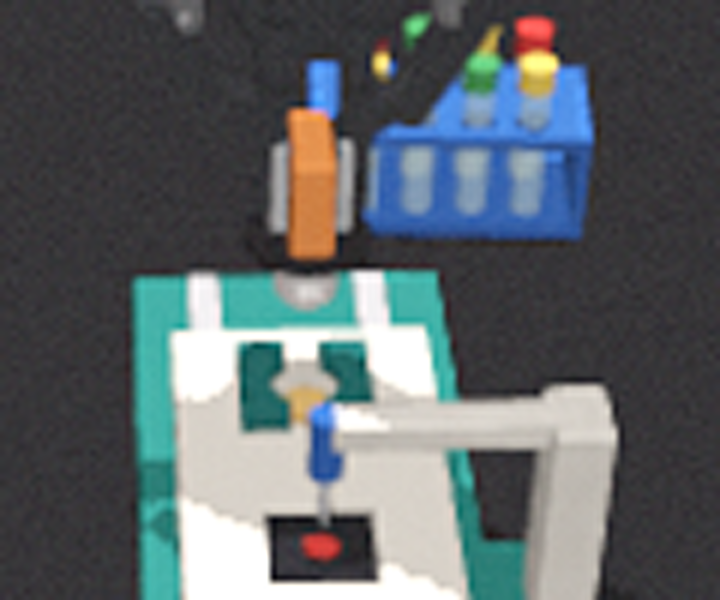

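View pics/t6c.png

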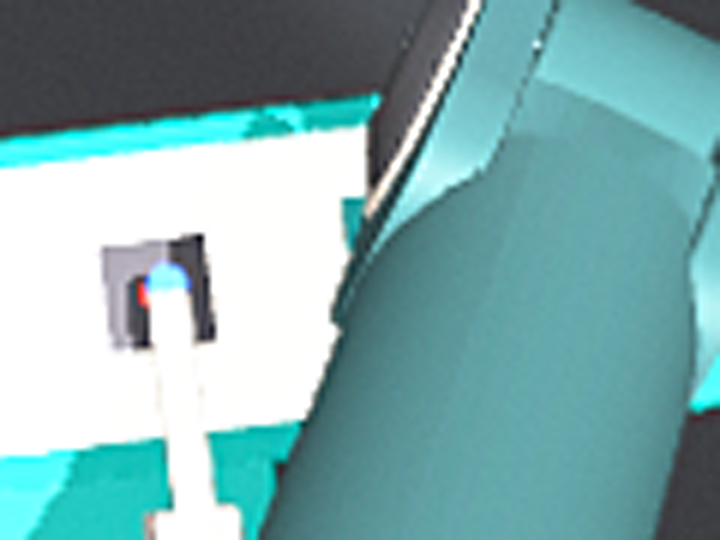

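Run:
```python
from h import *
st=bot.state();print(st['position'])
P=atz('side',(310+312/6,130+141/6),st['position'][2]+.035); print('plug',P)
S=atz('side',(310+304/6,130+386/6),.046); print('socket',S)
# project model of collar & plug with guess
yc=np.array([-.1007,.9949,0]);xc=np.array([.9949,.1007,0])
im=cv2.imread('pics/s6.png'); k=6
big=cv2.resize(im[130:230,310:430],None,fx=6,fy=6,interpolation=cv2.INTER_CUBIC)
def poly(P,col):
    q=np.array([(proj('side',p)-[310,130]+.5)*6 for p in P]).round().astype(int); cv2.polylines(big,[q],True,col,1)
S0=np.array([.5266,-.1365,.046])
poly([S0+a*.026*xc+b*.026*yc for a,b in [(1,1),(1,-1),(-1,-1),(-1,1)]],(0,0,255))
G=st['position']+[0,0,.035]; 
poly([G+a*.008*xc+b*.02*yc for a,b in [(1,1),(1,-1),(-1,-1),(-1,1)]],(255,0,255))
c=[G+[0,0,-.055]+.024*(np.cos(t)*xc+np.sin(t)*yc) for t in np.linspace(0,6.28,30)]; poly(c,(0,255,0))
c=[G+[0,0,-.084]+.0115*(np.cos(t)*xc+np.sin(t)*yc) for t in np.linspace(0,6.28,30)]; poly(c,(0,255,0))
D=S0+.095*yc+[0,0,-.006]; poly([D+a*.02*xc+b*.02*yc for a,b in [(1,1),(1,-1),(-1,-1),(-1,1)]],(255,0,0))
cv2.imwrite('pics/s6o.png',big)
```

```text
[ 0.52760554 -0.13337192  0.12129462]
plug [ 0.5249741  -0.12578726  0.15629462]
socket [ 0.52415597 -0.12766226  0.046     ]
```

View pics/s6o.png

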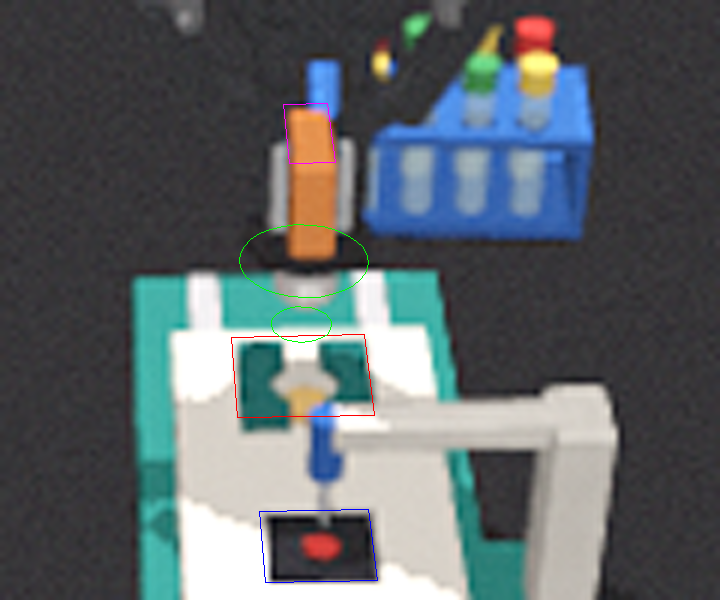

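Emit:
play_rows --rows '[[[-0.01,0.025,0.15],0.005,1],[[-0.01,0.025,0.33],0.005,1],[[-0.01,0.025,0.33],0.005,1],[[-0.01,0.025,0.33],0.005,1],[[-0.01,0.025,0.33],0.005,1],[[-0.01,0.025,0.33],0.005,1]]'

```text
time: 12.97
position: [0.5269, -0.1373, 0.0884]
tool_rot: [3.141, -0.002, 0.099]
force: [0.7, -0.2, -1.8]
opening: 0.0152
```

```bash
cat > ov.py <<'E'
from h import *
import sys
def ov(name,S0=(.5267,-.136,.046),sh=(5,6)):
    st,s,d=shot('side',name); 
    yc=np.array([-.1007,.9949,0]);xc=np.array([.9949,.1007,0])
    im=s[:,:,::-1]
    big=cv2.resize(im[130:230,310:430],None,fx=6,fy=6,interpolation=cv2.INTER_CUBIC); raw=big.copy()
    def poly(P,col):
        q=np.array([(proj('side',p)-[310,130]+.5)*6+sh for p in P]).round().astype(int); cv2.polylines(big,[q],True,col,1)
    S0=np.array(S0); sq=[(1,1),(1,-1),(-1,-1),(-1,1)]
    poly([S0+a*.026*xc+b*.026*yc for a,b in sq],(0,0,255))
    G=st['position']+[0,0,.035]; Rm=R.from_euler('xyz',st['tool_rot']).as_matrix(); tx=Rm[:,0]; ty=-Rm[:,1]
    poly([G+a*.008*tx+b*.02*ty for a,b in sq],(255,0,255))
    for dz,r in ((.045,.024),(.069,.012)):
        poly([G+[0,0,-dz]+r*(np.cos(t)*xc+np.sin(t)*yc) for t in np.linspace(0,6.28,30)],(0,255,0))
    D=S0+.095*yc+[0,0,-.006]; poly([D+a*.02*xc+b*.02*yc for a,b in sq],(255,0,0))
    cv2.imwrite('pics/'+name+'o.png',np.hstack([raw[:,100:480],big[:,100:480]]))
E
python3 - <<'E'
from ov import *
go((.5267,-.136,.07),5.78)
ov('s7')
E
```

```text
pos [ 0.5269 -0.1373  0.0884] yaw 5.65 shift frac [-0.001 -0.013  0.184] turn frac -0.0014 rows>= 1.0 F [ 0.7 -0.2 -1.8] open 0.0152 t 12.9667
```

View pics/s7o.png

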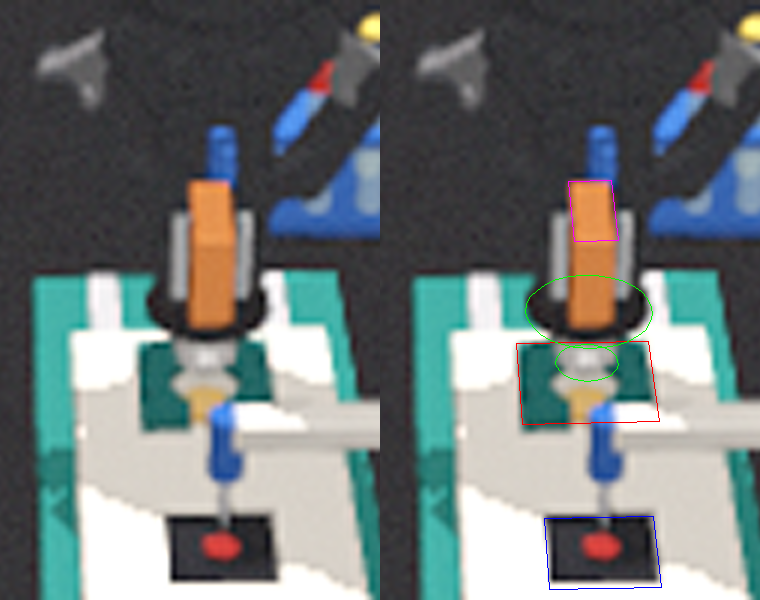

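Emit:
play_rows --rows '[[[0,0,0.06],0,1],[[0,0,0.12],0,1],[[0,0,0.14],0,1],[[0,0,0.14],0,1],[[0,0,0.14],0,1]]'

```text
time: 13.43
position: [0.5258, -0.1374, 0.073]
tool_rot: [-3.142, 0.001, 0.098]
force: [0.2, 0.2, -1.0]
opening: 0.0154
```

Run:
```python
from ov import *
go((.5267,-.136,.07),5.78)
ov('s8')
```

```text
pos [ 0.5258 -0.1374  0.073 ] yaw 5.62 shift frac [ 0.011 -0.013  0.03 ] turn frac -0.0018 rows>= 1.0 F [ 0.2  0.2 -1. ] open 0.0154 t 13.4333
```

View pics/s8o.png

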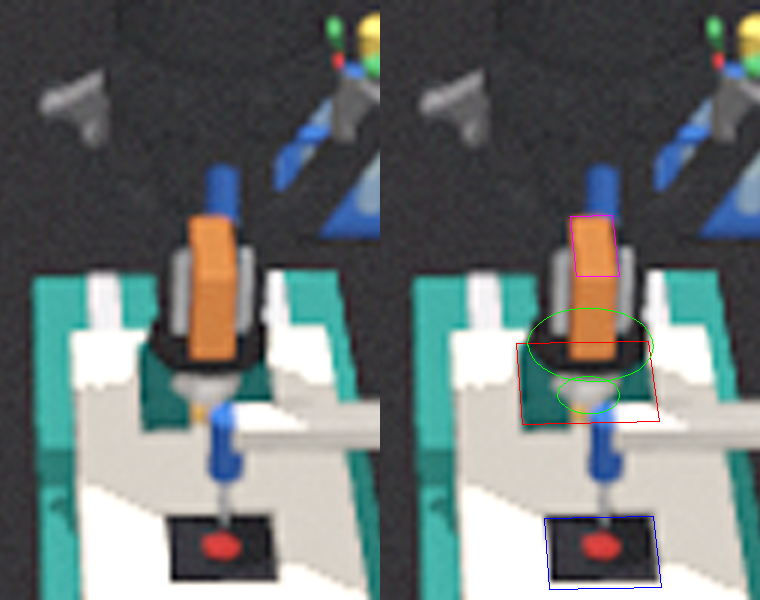

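Emit:
play_rows --rows '[[[0,0,0.04],0,1],[[0,0,0.08],0,1],[[0,0,0.1],0,1],[[0,0,0.1],0,1],[[0,0,0.1],0,1],[[0,0,0.1],0,1]]'

```text
time: 13.98
position: [0.5266, -0.1375, 0.0637]
tool_rot: [3.141, -0.001, 0.098]
force: [-0.1, 0.2, 4.7]
opening: 0.0149
```

Run:
```python
from ov import *
go((.5267,-.136,.056),5.78);print(bot.state()['torque'])
ov('s9')
```

```text
pos [ 0.5266 -0.1375  0.0637] yaw 5.62 shift frac [ 0.002 -0.015  0.077] turn frac -0.0018 rows>= 1.0 F [-0.1  0.2  4.7] open 0.0149 t 13.9833
[-0.15533544 -0.20218894  0.00903512]
```

View pics/s9o.png

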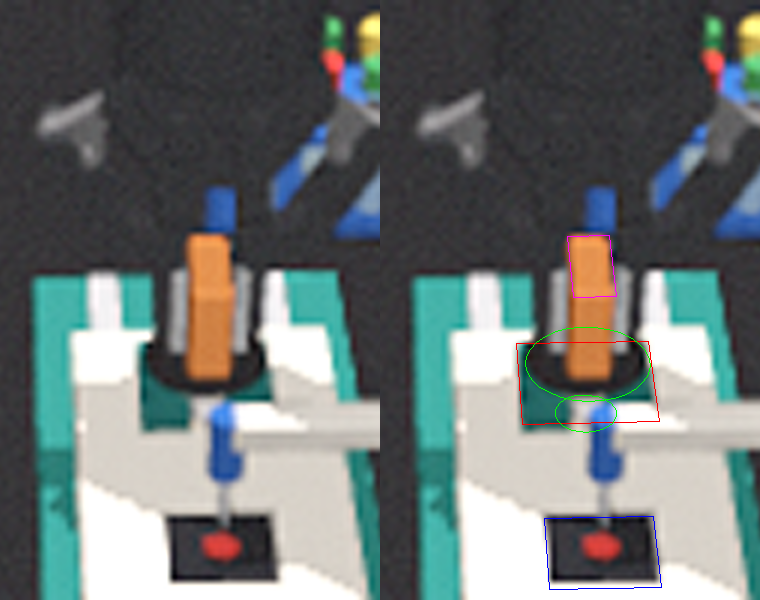

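Emit:
play_rows --rows '[[[0,0,0.04],0,1],[[0,0,0.08],0,1],[[0,0,0.12],0,1],[[0,0,0.12],0,1],[[0,0,0.12],0,1],[[0,0,0.12],0,1]]' --newtons 110

```text
time: 14.53
position: [0.5268, -0.138, 0.0556]
tool_rot: [-3.14, -0.003, 0.098]
force: [-10.7, 1.4, 43.3]
opening: 0.0144
```

Run:
```python
from ov import *
go((.5267,-.136,.056),5.78);print(bot.state()['torque'])
```

```text
pos [ 0.5268 -0.138   0.0556] yaw 5.6 shift frac [ 0.001 -0.02  -0.004] turn frac -0.002 rows>= 1.0 F [-10.7   1.4  43.3] open 0.0144 t 14.5333
[0.31580722 2.55276221 0.01992646]
```

Emit:
play_rows --rows '[[[0,0,-0.03],0,1],[[0,0,-0.035],0,1],[[0,0,-0.035],0,1]]'

```text
time: 14.78
position: [0.5267, -0.138, 0.0561]
tool_rot: [3.141, -0.002, 0.098]
force: [-1.1, -1.2, 8.1]
opening: 0.0151
```

Run:
```python
from ov import *
go((.5267,-.136,.056),5.78);print(bot.state()['torque'])
ov('s10')
```

```text
pos [ 0.5267 -0.138   0.0561] yaw 5.6 shift frac [ 0.002 -0.02   0.001] turn frac -0.002 rows>= 1.0 F [-1.1 -1.2  8.1] open 0.0151 t 14.7833
[-0.2423206   0.0417071  -0.03958487]
```

View pics/s10o.png

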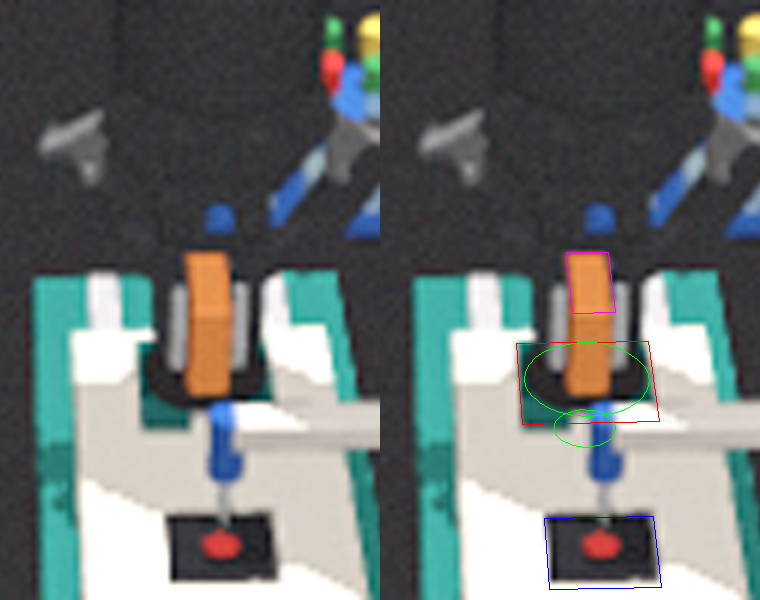

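Emit:
play_rows --rows '[[[0,0,0.005],0.06,1],[[0,0,0.005],0.12,1],[[0,0,0.005],0.18,1],[[0,0,0.005],0.24,1],[[0,0,0.005],0.3,1],[[0,0,0.005],0.3,1]]'

```text
time: 15.33
position: [0.5272, -0.1384, 0.0558]
tool_rot: [3.141, -0.003, -0.378]
force: [-1.8, -1.1, 14.5]
opening: 0.0153
```

Run:
```python
from ov import *
go((.5267,-.136,.056),5.78-90);print(bot.state()['torque'])
ov('s11')
```

```text
pos [ 0.5272 -0.1384  0.0558] yaw -21.63 shift frac [-0.014 -0.02  -0.002] turn frac 0.6954 rows>= 9.0 F [-1.8 -1.1 14.5] open 0.0153 t 15.3333
[-0.31017416  0.3478672  -0.0508703 ]
```

View pics/s11o.png

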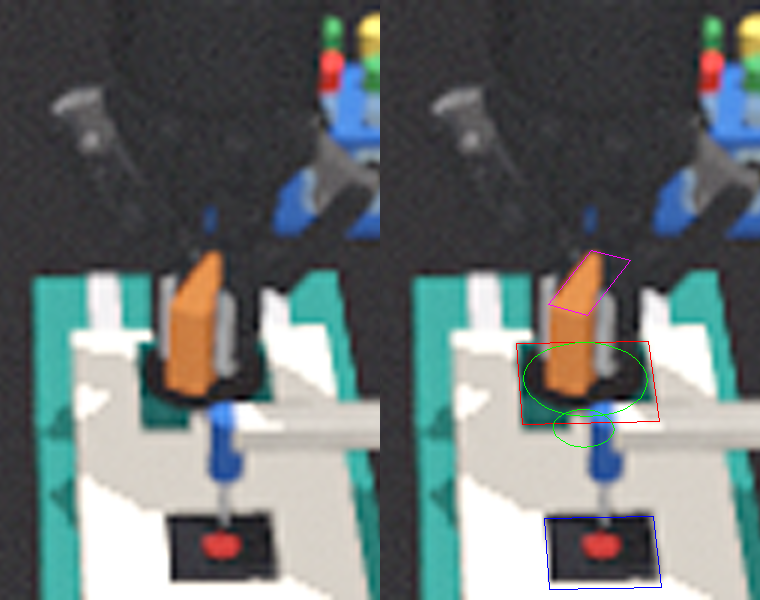

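Emit:
play_rows --rows '[[[0,0,0],0.06,1],[[0,0,0],0.12,1],[[0,0,0],0.18,1],[[0,0,0],0.24,1],[[0,0,0],0.3,1],[[0,0,0],0.36,1],[[0,0,0],0.36,1]]'

```text
time: 15.97
position: [0.5271, -0.1388, 0.0558]
tool_rot: [-3.14, -0.003, -0.943]
force: [-0.4, -1.1, 15.4]
opening: 0.0146
```

Emit:
play_rows --rows '[[[0,0,0],0.06,1],[[0,0,0],0.12,1],[[0,0,0],0.18,1],[[0,0,0],0.24,1],[[0,0,0],0.29,1],[[0,0,0],0.335,1],[[0,0,0],0.335,1],[[0,0,0],0.335,1]]'

```text
time: 16.63
position: [0.5271, -0.1381, 0.0558]
tool_rot: [-3.139, -0.001, -1.465]
force: [-2.3, 0.6, 14.8]
opening: 0.0143
```

Run:
```python
from ov import *
go((.5267,-.136,.056),5.78-90);print(bot.state()['torque'])
ov('s12')
st,w,d=shot('wrist','w12')
```

```text
pos [ 0.5271 -0.1381  0.0558] yaw -83.96 shift frac [-0.021  0.002 -0.002] turn frac 0.0029 rows>= 1.0 F [-2.3  0.6 14.8] open 0.0143 t 16.6333
[ 0.03352811  0.32834012 -0.00512179]
```

View pics/s12o.png

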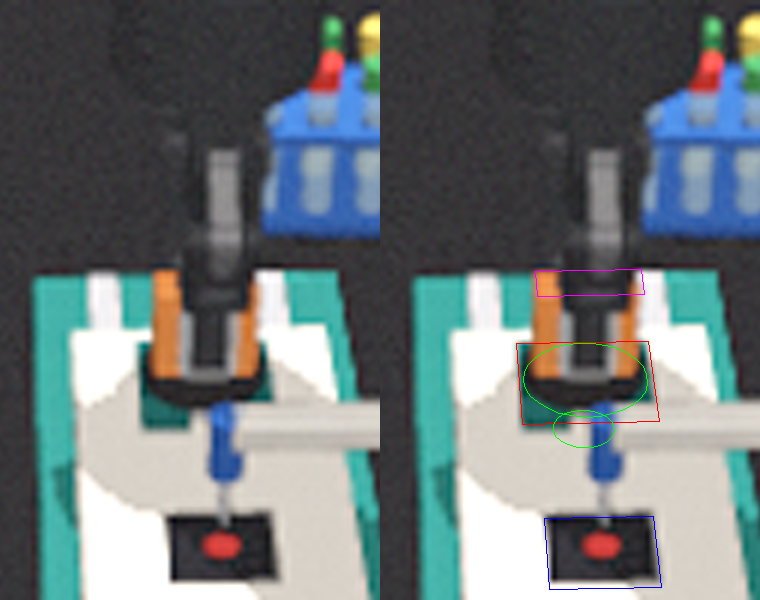

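View pics/w12.png

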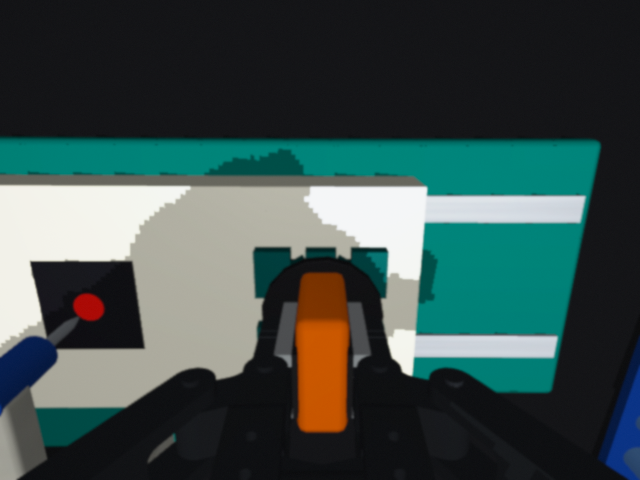

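Run:
```python
from h import *
im=cv2.imread('pics/w12.png'); st=bot.state()
cv2.imwrite('pics/w12c.png',cv2.resize(im[250:360,20:150],None,fx=6,fy=5.4,interpolation=cv2.INTER_CUBIC))
h=cv2.cvtColor(im,cv2.COLOR_BGR2HSV)
m=cv2.inRange(h,(0,150,100),(6,255,255)); m[:,150:]=0; ys,xs=np.nonzero(m); c=((xs.min()+xs.max())/2,(ys.min()+ys.max())/2);print(c)
D=atz('wrist',c,.04,st);print('dot',D)
yc=np.array([-.1007,.9949,0])
for k in (-.003,0,.003): p=proj('wrist',D+[0,0,.01]+k*yc,st); print(k,p,(p-[20,250])*[6,5.4])
```

```text
(np.float64(88.0), np.float64(307.0))
dot [ 0.51602283 -0.04205776  0.04      ]
-0.003 [ 82.22340174 318.79525722] [373.34041045 371.49438897]
0 [ 74.44994037 318.7938344 ] [326.69964225 371.48670575]
0.003 [ 66.6670582  318.79334917] [280.00234919 371.4840855 ]
```

View pics/w12c.png

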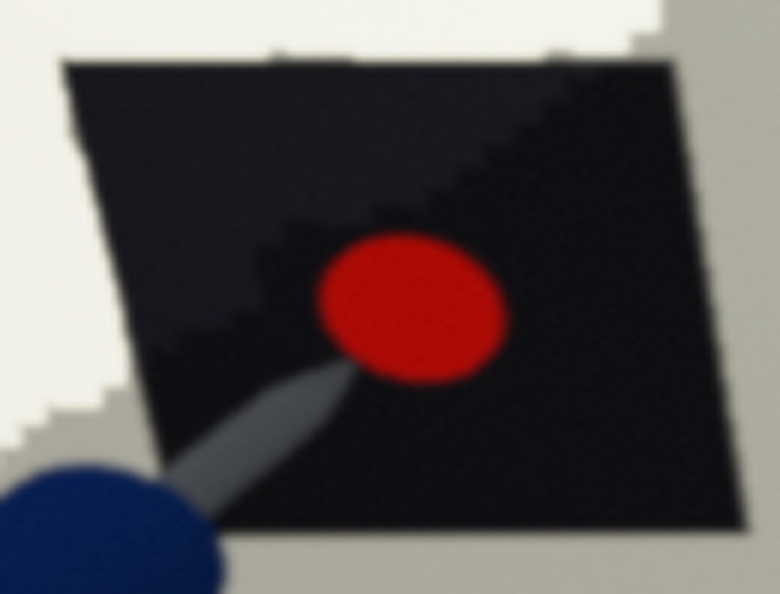

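Run:
```python
from h import *
for f in ['s5','s6','s7','s9','s10','s11','s12']:
    im=cv2.imread(f'pics/{f}.png');r=im[210:232,350:385].astype(float); w=np.clip(r[:,:,2]-np.maximum(r[:,:,0],r[:,:,1])-30,0,None)
    ys,xs=np.mgrid[210:232,350:385]; c=((w*xs).sum()/w.sum(),(w*ys).sum()/w.sum()); print(f,np.round(c,2),atz('side',c,.04)[:2].round(4), 'tip exp',proj('side',atz('side',c,.04)+[0,0,.01]).round(2))
im=cv2.imread('pics/s12.png');print(im[208:224,360:368].max(2))
```

```text
s5 [363.11 220.58] [ 0.5154 -0.0412] tip exp [363.29 217.04]
s6 [363.06 220.55] [ 0.5155 -0.0413] tip exp [363.24 217.01]
s7 [363.09 220.54] [ 0.5154 -0.0413] tip exp [363.26 217.  ]
s9 [363.09 220.55] [ 0.5154 -0.0413] tip exp [363.27 217.  ]
s10 [363.12 220.39] [ 0.5154 -0.0419] tip exp [363.29 216.85]
s11 [363.15 220.44] [ 0.5153 -0.0417] tip exp [363.32 216.89]
s12 [363.17 220.45] [ 0.5152 -0.0416] tip exp [363.35 216.91]
[[206 156 144 153 155 152 150 177]
 [213 177 147 154 154 150 164 192]
 [219 213 181 160 164 172 192 211]
 [217 221 212 170 168 202 222 219]
 [218 219 205 170 179 208 218 216]
 [219 219 208 159 176 205 221 219]
 [208 210 199 167 168 186 209 209]
 [152 154 153 149 142 128 154 157]
 [ 35  36  54 106 123  29  37  34]
 [ 39  41  32  73  96  41  43  41]
 [ 45  42  70  90  54  37  41  44]
 [ 73 141 184 190 179 162  89  49]
 [111 192 219 216 219 210 153  39]
 [109 188 216 215 217 209 138  52]
 [ 73 133 177 185 184 164  60  41]
 [ 59  53  46  65  52  46  46  46]]
```

Emit:
play_rows --rows '[[[0,0,0.005],0.008,1],[[0,0,0.005],0.015,1],[[0,0,0.005],0.015,1],[[0,0,0.005],0.015,1],[[0,0,0.005],0.015,1],[[0,0,0.005],0.015,1]]'

```text
time: 17.23
position: [0.5272, -0.1379, 0.0557]
tool_rot: [-3.139, 0.0, -1.488]
force: [-2.4, 0.6, 20.1]
opening: 0.0149
```

Run:
```python
from ov import *
go((.5267,-.136,.056),5.78-90);print(bot.state()['torque'])
ov('s13'); st,w,d=shot('top','t13')
im=cv2.imread('pics/s13.png');r=im[210:232,350:385].astype(float); w=np.clip(r[:,:,2]-np.maximum(r[:,:,0],r[:,:,1])-30,0,None)
ys,xs=np.mgrid[210:232,350:385]; print((w*xs).sum()/w.sum(),(w*ys).sum()/w.sum())
```

```text
pos [ 0.5272 -0.1379  0.0557] yaw -85.26 shift frac [-0.019  0.003 -0.003] turn frac -0.0115 rows>= 1.0 F [-2.4  0.6 20.1] open 0.0149 t 17.2333
[0.22470731 0.64066    0.19648695]
363.1725067385445 220.4541778975741
```

View pics/s13.png

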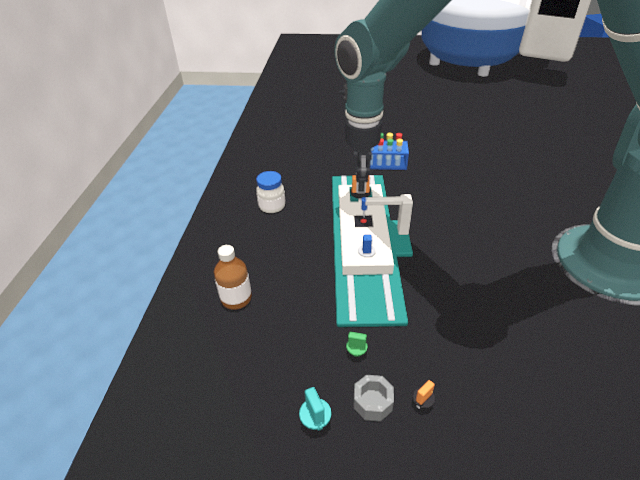

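```bash
python3 -c "
from rig import workorder
print(workorder.finish_job())"
```

```text
the job is handed in; nothing more can be done
None
```

I slid the carriage to the needle, moved the plug from its ring into the bayonet socket, turned it clockwise and handed the job in at about 17 s. The arm was still gripping the plug and pressing it home.

**Plug:** The tool had turned about 91° from where it went in, and a 0.2 N m reaction appeared on the last nudge, consistent with the stop. It was pressing down with 20 N. Tool height was 0.0557 m against 0.0561 m worked out for flush, and the flange looks flush on the collar in the side picture.

**Dot under the needle:** My checks disagree by a couple of millimetres.
- One wrist view, taken while I held the post, put the dot on the needle.
- Another wrist view, from the socket side, put the tip about 1.6 mm towards −y of the dot. Averaging the two gives about 1 mm.
- The side camera put the tip up to 2 mm towards +y, which is about half a pixel there.
- The side pictures show the carriage shifted about 0.4 mm during insertion. I did not correct for any of this.

**Forces:** One press during insertion read 43 N at the wrist before I backed it off to 8 N. That load went through the gripped plug onto the collar and is well under the 120 N wrist limit. I saw no sign of the gripper body pressing on anything.

**Bystanders:** The rack, bottle and jar look unmoved in the last side picture, though the arm partly hides the rack.

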